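Seat a fuel rail in the bench fixture and snug the screw clamp

ROBOT

A 6-joint arm with a two-finger parallel gripper is mounted at the origin on the work surface. World frame = base frame: x ahead of the robot, y to its left, z up, the work surface at z = 0. Lengths are in mm, angles in rad, forces in N, time in s.
With the tool pointing down it reaches from about 350 to 775 mm from the base axis. Payload 7.3 kg.
Tool frame: the origin (TCP) lies on the centre line of the jaws, within the pads' length; the fingertips stand 22 mm ahead of it and the grasp point (between the pads) lies 3 mm ahead of it; z points along the fingers, y is the direction in which the jaws open and shut (so a half turn about z gives the same grasp; the last joint's range is limited). The gripper opens to 92 mm and grips with 3 to 60 N. Pads are 19 mm wide; open, the fingers measure 130 mm over their backs; the gripper's body (75 mm by 190 mm) begins 47 mm behind the grasp point.
Start: joints at [0.964, 0.342, 1.524, -0, 1.275, -0.146], TCP at [233.437, 470.266, 248.741] pointing down, gripper open.
Joint ranges: [-2.53, 2.53], [-0.77, 2.02], [0.04, 2.7], [-1, 4.14], [0.28, 2.66], [-3.11, 3.11]. Speed limits (rad/s): [2.57, 2.57, 3.14, 3.14, 3.14, 3.14].

INTERFACE

Orientations are given as [roll, pitch, yaw] about the fixed x, y, z axes, in that order (R = Rz(yaw) Ry(pitch) Rx(roll)).
In Python, from plant import get_obs, capture, close_job gives the robot as it stands.
- The arm moves only by the tool carry_out, never from a script. Its arguments are lists of equal length, an entry for each row: "xyz": the shift along the tool's x, y, z scaled (see below), a list of three; "dr": the turn, a rotation vector about the tool's x, y, z scaled (see below), a list of three. A call has 1 to 8 rows; each row shifts and turns the commanded pose from where the row before left it, along the tool's axes as they then stand; what a row does not reach is not made up. The controller multiplies each number of a shift by 0.06 m and each number of a turn by 8 degrees. A row lasts 1/8 s, in which the tool goes at most 62.5 mm and 10.7 degrees, less where a joint would pass 70% of its speed; a pose out of reach is approached as far as the arm can. A call with a number of a shift or a turn outside -1 to 1 is refused whole. A call with a gripper value outside its range is refused whole. "gripper" is the gripper's target within -1 to 1 (fully open at 1, half-way at 0, shut at -1), set as the call begins (left out, the last holds). The fingers move at their own pace and stop on an object; the grip force is fixed at half the most. Time passes only in rows, so rows that do not move let the fingers close. It gives the time, the measured TCP pose, the force and the opening at its end, in the units of the state.
- get_obs(): the state, without advancing time (a new reading comes with each control period).
- capture(name): name is "scene" or "side" or "wrist"; returns a dict with "image" (480x640x3 uint8, blue, green, red), "fx", "fy", "cx", "cy" (pixels), "D" ([k1, k2, p1, p2, k3] as OpenCV has them; the pictures are not rectified), "pose" (4x4, takes a point from camera to world coordinates). Camera axes: x right, y up, looking along -z (the intrinsics and any distortion apply to the point x, -y, -z); pixel columns grow to the right and rows downward; lengths in mm; the calibration is good to about 2 mm. A picture is of the moment at which its call begins. There is no depth.
- close_job(): hands the job in, once; it reports no verdict.
The state is a dict: "time": time; "joint_positions": joint angles; "dq": joint speeds; "tau": joint torques, N m; "tool_pos": TCP position; "tcp_rot": TCP orientation; "contact_force": force on the tool from outside, world axes, zero at the start; "moment": the same for the moment, N m; "grip_width": finger opening in mm.
Only numpy, scipy, OpenCV 4.12 (cv2) and the standard library are available. Lean on these libraries where they do the work, as an engineer would, in place of code of your own. Each camera call takes 0.05 s, during which the arm holds its last target.

TASK

Push the square aluminium fuel rail along its channel gently until it sits fully home against the end stop, without ramming it. Then turn the crank of the screw clamp clockwise until its pad meets the rail and snug it by feel: firmly held, but not forced, or the rail is dented. Let go of the crank and leave the can, bottle and wrench alone.

Things in the scene. Friction and masses are not known exactly. Their poses are not given: they have to be found in the camera images.
- bed: fixed steel bed plate of the fixture, 62 wide (its x), 12 high, along its y from -40 to 150, with two low side rails (tops 24 above the bench, inner faces at x = +-18, y -30 to 120) forming a channel; origin on the bench under the axis of the clamp's screw; z up. Bed, stop and clamp share this origin and yaw, which vary from start to start
- stop: fixed dark steel end stop across the channel, 62 x 14 x 40 high; same origin and axes as the bed; its face towards the rail lies at y = -30 of that frame. Bring the rail up to it at no more than about 50 mm/s
- clamp: fixed grey cast C-frame screw clamp; origin and axes as the bed. Post at x = 62 to 98; overhead arm from the post to the screw axis at z = 87 to 113; above that only the crank. Under the vertical screw (x = y = 0) a round pad, 28 across, presses down. Its stub is set up to 6 in or out, so the pad's height is not known exactly: it starts 5 to 26 clear of the rail
- screw (a joint): angle of the clamp's screw and crank, rad; grows clockwise seen from above, which closes the clamp: 20 mm lower per turn (pad, crank and grip together). At 0 the crank points along the fixture's +x, at q along (cos q, -sin q) in its x, y. Starts at 0 to 2.6, can turn from -1 to 10.8. It holds where it is left
- knob (a point): centre of the upright black revolving grip at the end of the crank, 20 in diameter, 41 high (from 22 below to 19 above this point; the flat crank bar lies just below), 45 from the screw axis, about 152 to 182 above the bench; it spins freely on its pin, so a gripper can hold it with fixed orientation while going round
- rail_center (a point): centre of the fuel rail, a loose square aluminium bar 32 wide (its x), 190 long (its y), 30 high, about 0.4 kg, lying in the channel on the bed (underside 12 above the bench), pulled 20 to 60 out from the stop; same axes as the bed
- rail_outer (a point): centre of the rail's outer end face (+y end, away from the stop), to push on; clear of the bed plate's end by 10 when home
- rail_inner (a point): centre of the rail's inner end face (-y end), which must meet the stop
- can: bystander: round tin, 84 in diameter, 100 high, origin under its centre
- bottle: bystander: amber bottle, 52 in diameter, 150 high, origin under its centre
- wrench: bystander: steel wrench 170 long lying on the bench along its x
- axis (a point): point on the screw axis level with the grip's middle. FEEL: thread friction takes about 9 N at the grip when running free (a pause may show 3 to 9 N). Once the pad is on the rail the push rises by about 5 N per rad (pad force: 14 N per 1 N more at the grip; spring seat, 25 N per mm). Snug is 3.5 to 7.5 N more than free (pad 45 to 110 N); about 10 N more (140 N) dents the rail
Things that resemble listed ones, but are neither listed nor needed, are in the scene too. Of the things like the part that bears rail_center, leave any that is yellow; of the rest the smaller one is meant. What is meant by the bed is not pink, and is the larger of those in its own colour.

How it is judged (in metres and radians):
On the way, in this order (a step that is already met when the one before it is completed fails the run):
1. the rail sits home against the stop (within 3 mm) (y of rail_inner in the frame of bed below -0.027 m), for 0.2 s.
2. the pad has met the rail (over 10 N) (contact force between clamp and rail above 10 N), for 0.2 s.
At the end, for the whole second after the job is handed in: the rail rests within 3 mm of the end stop, held by the clamp's pad with 45 to 110 N, at rest and with the crank released (y of rail_inner in the frame of bed below -0.027 m and contact force between clamp and rail between 45 and 110 N and linear speed of rail below 0.01 m/s); the robot touches nothing.
It fails at once if the pad dents the rail (over 140 N) (contact force between clamp and rail above 140 N).
It fails at once if the rail is rammed against the stop (over 80 N) (contact force between stop and rail above 80 N).
It fails at once if the can, bottle or wrench is moved (over 30 mm) (distance of any of can, bottle, wrench from where it was at the start of the episode above 0.03 m).
It also fails if it takes over 70 s, if anything falls off the work surface, if the arm or the gripper's body presses on something with over 40 N, if the wrist force passes 120 N, or if a joint passes its speed limit or range.

## Working session

There is one attempt and no reset: what is moved stays moved. The work goes in short steps, Python scripts to look and compute and a tool call to move; the robot and the scene stay as the last step left them, time stands still between calls to the robot, and variables do not carry over. Pictures are saved under pics/ and viewed, and the job is handed in when it is done.

Besides the shell and the picture viewer there is one more tool, called after ">>>" as name(argument=value, ...), one argument or row to a line, values as JSON. carry_out: Moves the arm, as the interface text tells. Shifts and turns lie within -1 to 1; 1 stands for 0.06 m of shift or 8 degrees of turn. Its arguments: {"type":"object","properties":{"xyz":{"type":"array"},"dr":{"type":"array"},"gripper":{"type":"number"}},"required":["xyz","dr"]}

```bash
ls; mkdir -p pics; python3 - <<'E'
from plant import get_obs, capture
import cv2,pickle
print(get_obs())
for n in ["scene","side","wrist"]:
    c=capture(n); cv2.imwrite(f"pics/{n}0.png",c["image"]); pickle.dump(c,open(f"{n}0.pkl","wb"))
    print(n,c["fx"],c["fy"],c["cx"],c["cy"],c["D"],c["pose"])
E
```

```text
pics
{'time': 0.0, 'joint_positions': array([ 9.64006613e-01,  3.42726875e-01,  1.52502371e+00,  4.94566137e-05,
        1.27539289e+00, -1.45964576e-01]), 'dq': array([ 0.00068427,  0.00120751,  0.00069002, -0.00101028, -0.00020185,
       -0.00029159]), 'tau': array([ 5.38623990e-04, -4.31252074e+01, -2.44216079e+01,  7.18873786e-02,
        5.59697184e-02, -1.56639476e-04]), 'tool_pos': array([233.19653362, 469.94976902, 248.04044731]), 'tcp_rot': array([-3.14006520e+00, -2.72351331e-04,  2.68075287e+00]), 'contact_force': array([ 0.55946258, -0.14947795,  0.22203165]), 'moment': array([0.00113868, 0.04906724, 0.03054226]), 'grip_width': 92.00539488684157}
scene 448.6439309018083 448.6439309018083 322.81387086828164 238.38567336494623 [-0.08491897  0.          0.          0.          0.        ] [[ 6.75461371e-01 -5.45351955e-01  4.96329711e-01  1.05909688e+03]
 [ 7.37325537e-01  4.90237131e-01 -4.64778020e-01 -5.07959723e+02]
 [ 1.01483486e-02  6.79896169e-01  7.33238168e-01  8.74269395e+02]
 [ 0.00000000e+00  0.00000000e+00  0.00000000e+00  1.00000000e+00]]
side 453.44751513093917 453.44751513093917 316.513082932488 238.0641381066441 [-0.10981381  0.          0.          0.          0.        ] [[ 9.58290171e-01  1.50403502e-01 -2.43020028e-01  3.02571571e+02]
 [-2.85796862e-01  5.05255707e-01 -8.14270732e-01 -8.69265341e+02]
 [ 3.18086297e-04  8.49762000e-01  5.27166427e-01  6.64579538e+02]
 [ 0.00000000e+00  0.00000000e+00  0.00000000e+00  1.00000000e+00]]
wrist 423.64274200847456 423.64274200847456 321.329676548438 240.134554977049 [-0.05422163  0.          0.          0.          0.        ] [[ 4.44722450e-01 -8.51673799e-01 -2.77261037e-01  1.58984021e+02]
 [ 8.95665628e-01  4.22101923e-01  1.40046594e-01  5.08028988e+02]
 [-2.24159821e-03 -3.10615045e-01  9.50533150e-01  3.83488376e+02]
 [ 0.00000000e+00  0.00000000e+00  0.00000000e+00  1.00000000e+00]]
```

View pics/scene0.png

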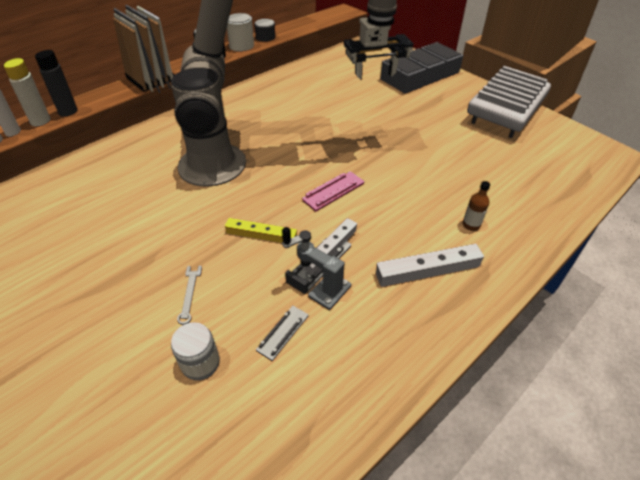

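View pics/side0.png

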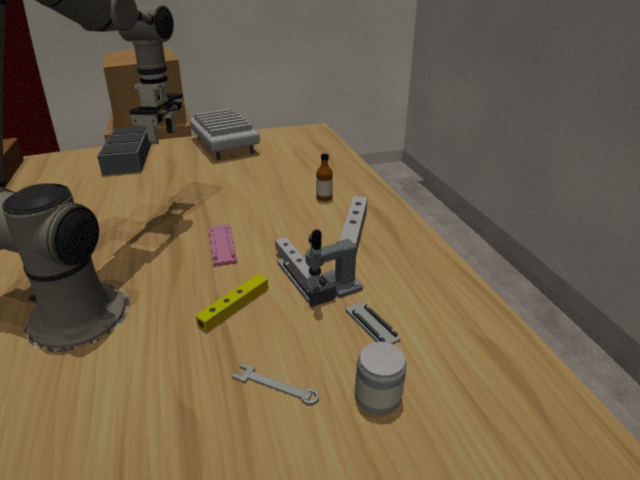

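View pics/wrist0.png

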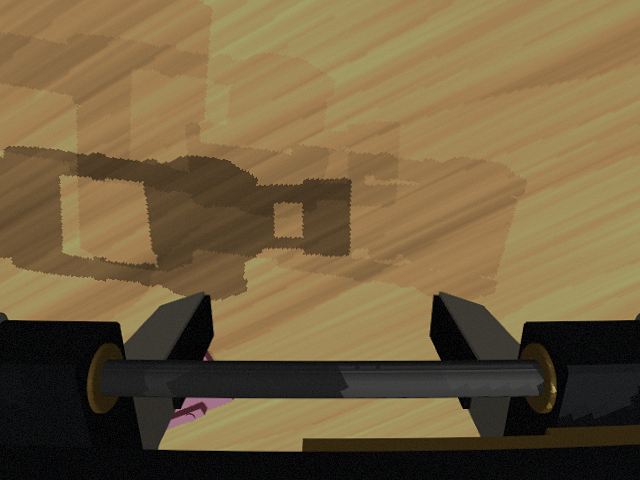

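Candidates for the rail are the yellow bar at scene (260,231), which is excluded, the large grey bar at (430,265), and the smaller grey bar in the fixture at (338,238). I choose the last. Candidates for the bed are the pink plate at (333,190), the small grey plate at (283,332), and the plate under the clamp at (320,265). I choose the last, and will check both in a close crop.

```bash
python3 - <<'E'
import cv2
a=cv2.imread("pics/scene0.png")[205:315,215:375]; cv2.imwrite("pics/c1.png",cv2.resize(a,None,fx=5,fy=5,interpolation=cv2.INTER_CUBIC))
a=cv2.imread("pics/side0.png")[185:315,255:415]; cv2.imwrite("pics/c2.png",cv2.resize(a,None,fx=4.6,fy=4.6,interpolation=cv2.INTER_CUBIC))
E
```

```text
(no output)
```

View pics/c1.png

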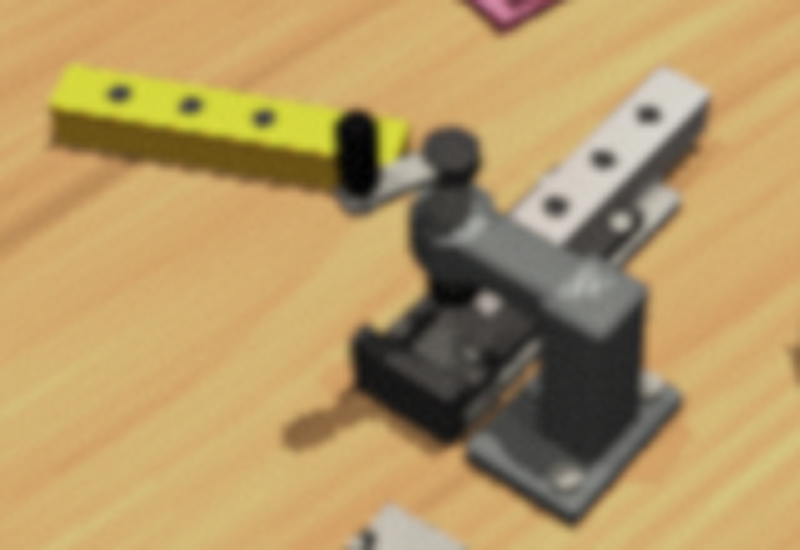

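View pics/c2.png

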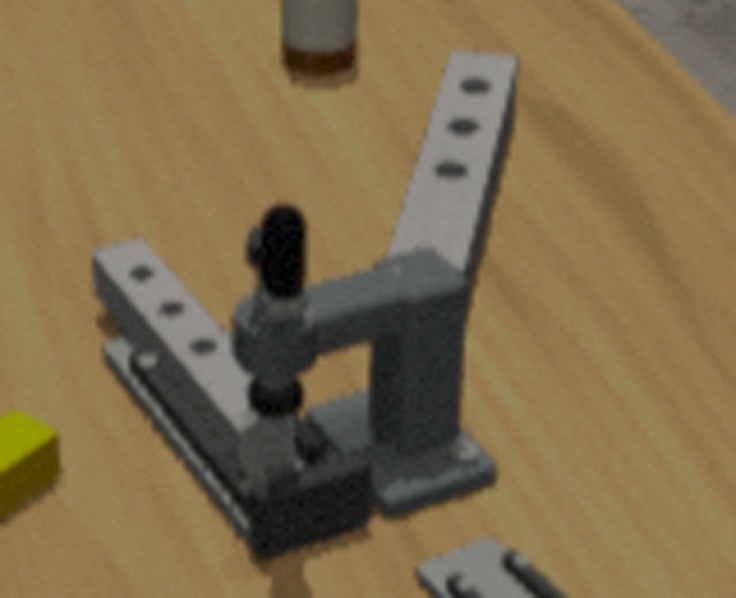

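```bash
cat > h.py <<'E'
import numpy as np,cv2,pickle
def ray(c,uv):
    K=np.array([[c["fx"],0,c["cx"]],[0,c["fy"],c["cy"]],[0,0,1]])
    p=cv2.undistortPoints(np.array([[uv]],float),K,np.array(c["D"]))[0,0]
    P=np.array(c["pose"]); d=P[:3,:3]@np.array([p[0],-p[1],-1]); return P[:3,3],d/np.linalg.norm(d)
def onz(c,uv,z):
    o,d=ray(c,uv); return o+d*(z-o[2])/d[2]
def tri(c1,u1,c2,u2):
    o1,d1=ray(c1,u1);o2,d2=ray(c2,u2)
    t=np.linalg.lstsq(np.c_[d1,-d2],o2-o1,rcond=None)[0]
    a=o1+t[0]*d1;b=o2+t[1]*d2
    return (a+b)/2,np.linalg.norm(a-b)
def proj(c,X):
    P=np.array(c["pose"]); q=P[:3,:3].T@(np.array(X,float)-P[:3,3])
    K=np.array([[c["fx"],0,c["cx"]],[0,c["fy"],c["cy"]],[0,0,1]])
    return cv2.projectPoints(np.array([[q[0],-q[1],-q[2]]]),np.zeros(3),np.zeros(3),K,np.array(c["D"]))[0].ravel()
E
python3 - <<'E'
from h import *
np.set_printoptions(precision=1,suppress=True)
S=pickle.load(open("scene0.pkl","rb"));D=pickle.load(open("side0.pkl","rb"))
s=lambda x,y:(x/5+215-.4,y/5+205-.4)
d=lambda x,y:(x/4.6+255-.4,y/4.6+185-.4)
for n,p in dict(railL=s(660,67),railR=s(711,95)).items(): print(n,onz(S,p,42))
for n,p in dict(railL=d(93,255),railR=d(148,240)).items(): print('side',n,onz(D,p,42))
print('holes S',[onz(S,s(*p),42) for p in((648,114),(602,158),(556,205))])
print('holes D',[onz(D,d(*p),42) for p in((142,273),(171,308),(203,347))])
print('stop bottom S',onz(S,s(357,378),0),onz(S,s(450,442),0)); 
print('stop top D',onz(D,d(262,500),40),onz(D,d(370,470),40),'bot',onz(D,d(262,557),0))
print('knob',tri(S,s(356,152),D,d(284,250)),'top',tri(S,s(356,113),D,d(284,210)))
E
```

```text
railL [483.6 116.   42. ]
railR [516.3 121.3  42. ]
side railL [483.4 113.9  42. ]
side railR [516.8 120.7  42. ]
holes S [array([504.2,  87. ,  42. ]), array([510.9,  47.8,  42. ]), array([518.8,   8.6,  42. ])]
holes D [array([505.5,  87.7,  42. ]), array([512.4,  49. ,  42. ]), array([519.6,   8.1,  42. ])]
stop bottom S [ 510. -115.    0.] [ 569.4 -106.4    0. ]
stop top D [ 514.6 -121.    40. ] [ 571.2 -113.8   40. ] bot [ 515.9 -115.6    0. ]
knob (array([ 526.4, -117.6,  176. ]), np.float64(0.24511333977974087)) top (array([ 526.1, -116.2,  197. ]), np.float64(2.6044318810174136))
```

>>> carry_out(
  xyz=[
    [0, 0, 0],
    [0, 0, 0],
    [0, 0, 0],
    [0, 0, 0],
    [0, 0, 0],
    [0, 0, 0],
    [0, 0, 0],
    [0, 0, 0],
  ],
  dr=[
    [0, 0, 0.95],
    [0, 0, 0.95],
    [0, 0, 0.95],
    [0, 0, 0.95],
    [0, 0, 0.95],
    [0, 0, 0.95],
    [0, 0, 0.97],
    [0, 0, 0],
  ],
  gripper=-1,
)

```text
time: 1.15
tool_pos: [233.3, 470.1, 248.5]
tcp_rot: [-3.141, 0.0, 1.751]
contact_force: [0.1, -0.1, -0.2]
grip_width: 16.5
```

```bash
cat >> h.py <<'E'
from scipy.spatial.transform import Rotation as Ro
def totool(ob,target):
    R=Ro.from_euler('xyz',ob["tcp_rot"]).as_matrix()
    return R.T@(np.array(target)-ob["tool_pos"])
E
python3 - <<'E'
from h import *; from plant import get_obs
o=get_obs(); print(o["time"],o["tool_pos"],o["tcp_rot"],o["joint_positions"],o["contact_force"],o["grip_width"])
v=totool(o,[492.6,157,150]); print(v,v/60, v/60/8)
E
```

```text
1.15 [233.34986459 470.13510862 248.4877741 ] [-3.14120962e+00  3.61124135e-04  1.75068326e+00] [9.63986107e-01 3.42248491e-01 1.52445386e+00 1.54815463e-05
 1.27541653e+00 7.84094728e-01] [ 0.06723234 -0.14061216 -0.19284189] 16.508498639142463
[-354.43135147  199.07900276   98.53952689] [-5.90718919  3.31798338  1.64232545] [-0.73839865  0.41474792  0.20529068]
```

>>> carry_out(
  xyz=[
    [-0.74, 0.415, 0.2],
    [-0.74, 0.415, 0.2],
    [-0.74, 0.415, 0.2],
    [-0.74, 0.415, 0.2],
    [-0.74, 0.415, 0.2],
    [-0.74, 0.415, 0.2],
    [-0.74, 0.415, 0.2],
    [-0.74, 0.415, 0.2],
  ],
  dr=[
    [0, 0, 0],
    [0, 0, 0],
    [0, 0, 0],
    [0, 0, 0],
    [0, 0, 0],
    [0, 0, 0],
    [0, 0, 0],
    [0, 0, 0],
  ],
)

```text
time: 2.15
tool_pos: [493.5, 154.7, 152.4]
tcp_rot: [3.141, -0.0, 1.753]
contact_force: [0.2, 0.2, 0.5]
grip_width: 0.6
```

>>> carry_out(
  xyz=[
    [0, 0, 0],
    [0, 0, 0],
  ],
  dr=[
    [0, 0, 0],
    [0, 0, 0],
  ],
)

```text
time: 2.4
tool_pos: [492.2, 156.2, 152.6]
tcp_rot: [-3.141, -0.0, 1.751]
contact_force: [-0.3, -0.3, 0.3]
grip_width: 0.3
```

```bash
python3 - <<'E'
from h import *; from plant import get_obs,capture
o=get_obs(); print(o["time"],o["tool_pos"],o["tcp_rot"],o["contact_force"],o["grip_width"])
v=totool(o,[492.6,157,37]); print(v,v/60)
c=capture("wrist");cv2.imwrite("pics/w1.png",c["image"]);pickle.dump(c,open("w1.pkl","wb"))
E
```

```text
2.4 [492.19245874 156.24443673 152.55411116] [-3.14074209e+00 -3.91309116e-04  1.75054948e+00] [-0.33405507 -0.30642986  0.34421884] 0.28271405066145106
[  0.62530913   0.63434606 115.55386694] [0.01042182 0.01057243 1.92589778]
```

View pics/w1.png

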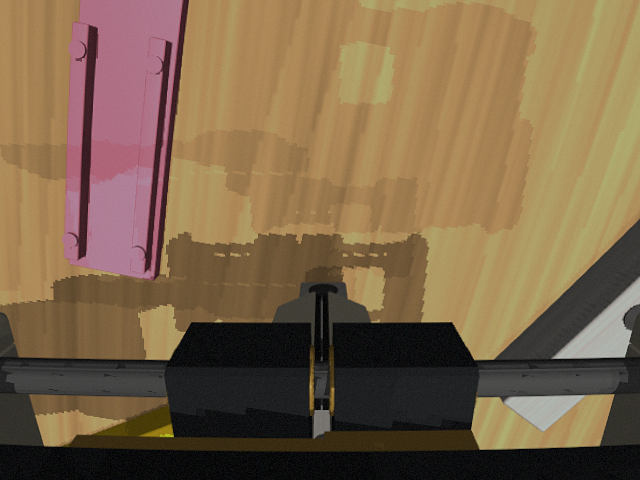

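The wrist camera faces away from the fixture. It shows the pink plate at upper left and the tip of the big bar at (545,415). The ground under the fingers at about (320,300) is clear, so I descend.

>>> carry_out(
  xyz=[
    [0, 0, 0.48],
    [0, 0, 0.48],
    [0, 0, 0.48],
    [0, 0, 0.48],
    [0, 0, 0],
    [0, 0, 0],
  ],
  dr=[
    [0, 0, 0],
    [0, 0, 0],
    [0, 0, 0],
    [0, 0, 0],
    [0, 0, 0],
    [0, 0, 0],
  ],
)

```text
time: 3.2
tool_pos: [493.0, 157.0, 38.7]
tcp_rot: [3.14, -0.0, 1.751]
contact_force: [0.6, -1.0, -0.2]
grip_width: 0.3
```

```bash
python3 - <<'E'
from h import *; from plant import get_obs,capture
for n in("scene","side"):
    c=capture(n);cv2.imwrite(f"pics/{n}1.png",c["image"]);pickle.dump(c,open(f"{n}1.pkl","wb"))
a=cv2.imread("pics/scene1.png")[195:305,245:385]; b=cv2.imread("pics/side1.png")[195:305,245:385]
cv2.imwrite("pics/c3.png",cv2.resize(np.vstack([a,b]),None,fx=2.7,fy=2.7,interpolation=cv2.INTER_CUBIC))
o=get_obs();print(o["tool_pos"],o["contact_force"])
E
```

```text
[493.34772377 156.68624422  38.97351176] [ 0.39951123 -0.17336042  0.2946886 ]
```

View pics/c3.png

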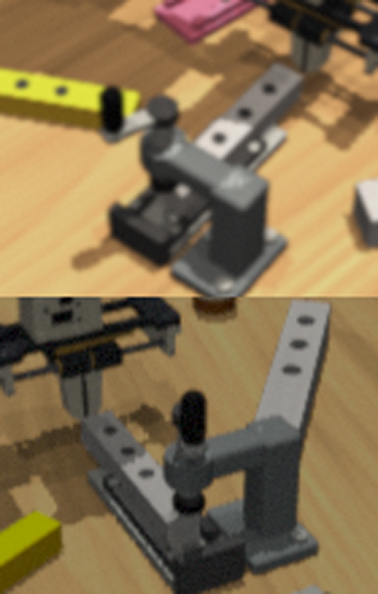

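>>> carry_out(
  xyz=[
    [-0.05, 0, 0],
    [-0.05, 0, 0],
    [-0.05, 0, 0],
    [-0.05, 0, 0],
    [-0.05, 0, 0],
    [-0.05, 0, 0],
    [-0.05, 0, 0],
    [-0.05, 0, 0],
  ],
  dr=[
    [0, 0, 0],
    [0, 0, 0],
    [0, 0, 0],
    [0, 0, 0],
    [0, 0, 0],
    [0, 0, 0],
    [0, 0, 0],
    [0, 0, 0],
  ],
)

```text
time: 4.3
tool_pos: [496.9, 132.3, 37.5]
tcp_rot: [3.142, -0.0, 1.75]
contact_force: [-0.1, -0.1, 0.7]
grip_width: 0.3
```

>>> carry_out(
  xyz=[
    [-0.05, 0, 0],
    [-0.05, 0, 0],
    [-0.05, 0, 0],
    [-0.05, 0, 0],
  ],
  dr=[
    [0, 0, 0],
    [0, 0, 0],
    [0, 0, 0],
    [0, 0, 0],
  ],
)

```text
time: 4.8
tool_pos: [498.9, 120.7, 37.5]
tcp_rot: [-3.142, -0.0, 1.75]
contact_force: [-0.2, 3.5, -0.2]
grip_width: 0.5
```

>>> carry_out(
  xyz=[
    [-0.05, 0, 0],
    [-0.05, 0, 0],
    [-0.05, 0, 0],
    [-0.05, 0, 0],
  ],
  dr=[
    [0, 0, 0],
    [0, 0, 0],
    [0, 0, 0],
    [0, 0, 0],
  ],
)

```text
time: 5.3
tool_pos: [501.2, 108.7, 37.5]
tcp_rot: [-3.142, -0.0, 1.75]
contact_force: [-0.6, 3.9, -0.3]
grip_width: -0.2
```

>>> carry_out(
  xyz=[
    [-0.03, 0, 0],
    [-0.03, 0, 0],
    [-0.03, 0, 0],
    [-0.03, 0, 0],
  ],
  dr=[
    [0, 0, 0],
    [0, 0, 0],
    [0, 0, 0],
    [0, 0, 0],
  ],
)

```text
time: 5.8
tool_pos: [502.4, 101.7, 37.5]
tcp_rot: [3.142, -0.0, 1.75]
contact_force: [-0.3, 3.0, -0.8]
grip_width: 0.2
```

>>> carry_out(
  xyz=[
    [-0.02, 0, 0],
    [-0.02, 0, 0],
  ],
  dr=[
    [0, 0, 0],
    [0, 0, 0],
  ],
)

```text
time: 6.05
tool_pos: [502.9, 99.4, 37.5]
tcp_rot: [3.142, -0.0, 1.75]
contact_force: [0.5, 2.7, 0.1]
grip_width: 0.3
```

>>> carry_out(
  xyz=[
    [-0.02, 0, 0],
    [-0.02, 0, 0],
  ],
  dr=[
    [0, 0, 0],
    [0, 0, 0],
  ],
)

```text
time: 6.3
tool_pos: [503.3, 97.0, 37.5]
tcp_rot: [3.142, -0.0, 1.75]
contact_force: [0.4, 3.0, -0.9]
grip_width: 0.6
```

>>> carry_out(
  xyz=[
    [-0.02, 0, 0],
    [-0.02, 0, 0],
  ],
  dr=[
    [0, 0, 0],
    [0, 0, 0],
  ],
)

```text
time: 6.55
tool_pos: [503.6, 95.1, 37.5]
tcp_rot: [3.142, -0.001, 1.749]
contact_force: [-0.7, 10.4, -0.6]
grip_width: 0.3
```

>>> carry_out(
  xyz=[
    [-0.015, 0, 0],
    [-0.015, 0, 0],
  ],
  dr=[
    [0, 0, 0],
    [0, 0, 0],
  ],
)

```text
time: 6.8
tool_pos: [503.5, 95.0, 37.6]
tcp_rot: [3.142, -0.003, 1.749]
contact_force: [-2.4, 19.3, 1.3]
grip_width: 0.1
```

>>> carry_out(
  xyz=[
    [-0.015, 0, 0],
    [-0.015, 0, 0],
  ],
  dr=[
    [0, 0, 0],
    [0, 0, 0],
  ],
)

```text
time: 7.05
tool_pos: [503.3, 94.8, 37.6]
tcp_rot: [-3.141, -0.005, 1.748]
contact_force: [-5.0, 27.4, 2.9]
grip_width: 0.5
```

The rail is home: the tool stopped at about 95 mm while the force climbed to 28 N, with no ramming. I back off, rise, and go above the grip.

>>> carry_out(
  xyz=[
    [0.3, 0, 0],
    [0.3, 0, 0],
    [0, 0, -0.9],
    [0, 0, -0.95],
    [0, 0, -0.95],
    [0, 0, -0.9],
    [0, 0, 0],
  ],
  dr=[
    [0, 0, 0],
    [0, 0, 0],
    [0, 0, 0],
    [0, 0, 0],
    [0, 0, 0],
    [0, 0, 0],
    [0, 0, 0],
  ],
)

```text
time: 7.92
tool_pos: [499.8, 127.0, 264.1]
tcp_rot: [3.132, 0.001, 1.75]
contact_force: [-0.3, -0.5, -0.9]
grip_width: 0.2
```

>>> carry_out(
  xyz=[
    [-0.81, -0.05, 0],
    [-0.81, -0.05, 0],
    [-0.81, -0.05, 0],
    [-0.81, -0.05, 0],
    [-0.81, -0.05, 0],
    [0, 0, 0],
    [0, 0, 0],
  ],
  dr=[
    [0, 0, 0],
    [0, 0, 0],
    [0, 0, 0],
    [0, 0, 0],
    [0, 0, 0],
    [0, 0, 0],
    [0, 0, 0],
  ],
  gripper=0,
)

```text
time: 8.8
tool_pos: [525.9, -114.6, 258.5]
tcp_rot: [-3.14, -0.001, 1.749]
contact_force: [0.2, -0.7, 0.7]
grip_width: 46.4
```

```bash
python3 - <<'E'
from h import *; from plant import get_obs,capture
c=capture("wrist");cv2.imwrite("pics/w2.png",c["image"]);pickle.dump(c,open("w2.pkl","wb"))
o=get_obs(); print(o["tool_pos"],o["tcp_rot"],o["contact_force"],o["grip_width"])
E
```

```text
[ 525.98599632 -114.07569741  258.81019515] [-3.14036979e+00 -1.07701266e-03  1.75012907e+00] [-0.44475413  0.03108521  0.73383183] 45.781729572120206
```

View pics/w2.png

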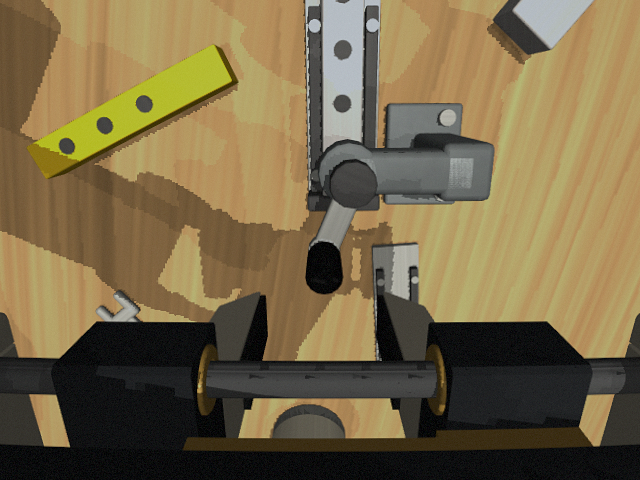

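```bash
python3 - <<'E'
from h import *
np.set_printoptions(precision=1,suppress=True)
c=pickle.load(open("w2.pkl","rb"));S=pickle.load(open("scene0.pkl","rb"));D=pickle.load(open("side0.pkl","rb"))
im=c["image"]; cv2.imwrite("pics/c4.png",cv2.resize(im[150:310,280:400],None,fx=3.7,fy=3.7,interpolation=cv2.INTER_CUBIC))
m=(im.max(2)<35).astype(np.uint8); m[:230]=0;m[300:]=0;m[:,:300]=0;m[:,350:]=0
ys,xs=np.nonzero(m); print(xs.min(),xs.max(),ys.min(),ys.max())
for z in (190,195,200): print(z,onz(c,(324.5,281),z))
s=lambda x,y:(x/5+215-.4,y/5+205-.4)
d=lambda x,y:(x/4.6+255-.4,y/4.6+185-.4)
print(tri(S,s(356,120),c,(324.5,281)),tri(D,d(284,215),c,(324.5,281)))
print('cap',tri(S,s(452,148),c,(354,185)))
E
```

```text
306 342 242 293
190 [ 529.7 -118.5  190. ]
195 [ 529.3 -116.4  195. ]
200 [ 528.8 -114.2  200. ]
(array([ 528.4, -116.6,  196.3]), np.float64(2.100827650057396)) (array([ 528.1, -116.7,  193.5]), np.float64(2.565076571520684))
cap (array([537.8, -72.6, 155.7]), np.float64(1.6835928785066536))
```

View pics/c4.png

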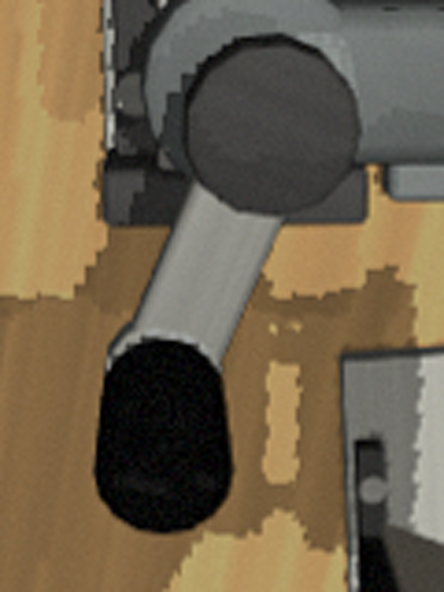

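The grip's top is at wrist (324,277), which gives about (528,-118,195). The cap is at (353,184), which gives about (537,-73,156). They are 46 mm apart against the 45 given. I descend onto the grip.

>>> carry_out(
  xyz=[
    [-0.07, 0.02, 0.4],
    [0, 0, 0.4],
    [0, 0, 0.3],
    [0, 0, 0.2],
    [0, 0, 0],
    [0, 0, 0],
  ],
  dr=[
    [0, 0, 0],
    [0, 0, 0],
    [0, 0, 0],
    [0, 0, 0],
    [0, 0, 0],
    [0, 0, 0],
  ],
)

```text
time: 9.6
tool_pos: [528.7, -118.9, 182.2]
tcp_rot: [3.14, 0.001, 1.75]
contact_force: [-0.3, 0.2, -0.8]
grip_width: 45.6
```

```bash
python3 - <<'E'
from h import *; from plant import get_obs,capture
c=capture("wrist");d=capture("side");cv2.imwrite("pics/w3.png",np.hstack([c["image"][150:480,160:480],cv2.resize(d["image"][205:315,255:365],(330,330))]))
o=get_obs(); print(o["tool_pos"],o["contact_force"],o["grip_width"])
E
```

```text
[ 528.71868789 -119.11378146  182.33230947] [-0.02010126  0.31757572  0.53110102] 45.44000194010421
```

View pics/w3.png

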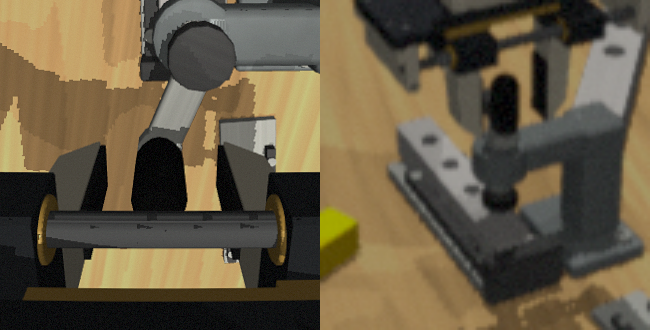

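The grip stands upright between the jaws, slightly left of centre. I close on it.

>>> carry_out(
  xyz=[
    [0, 0, 0],
    [0, 0, 0],
    [0, 0, 0],
    [0, 0, 0],
    [0, 0, 0],
    [0, 0, 0],
  ],
  dr=[
    [0, 0, 0],
    [0, 0, 0],
    [0, 0, 0],
    [0, 0, 0],
    [0, 0, 0],
    [0, 0, 0],
  ],
  gripper=-1,
)

```text
time: 10.45
tool_pos: [528.0, -119.2, 181.6]
tcp_rot: [-3.141, -0.0, 1.75]
contact_force: [-2.6, -0.8, 2.4]
grip_width: 19.1
```

```bash
python3 - <<'E'
from h import *; from plant import get_obs,capture
c=capture("wrist");d=capture("side");cv2.imwrite("pics/w4.png",np.hstack([c["image"][150:480,160:480],cv2.resize(d["image"][205:315,255:365],(330,330))]))
o=get_obs(); print(o["tool_pos"],o["contact_force"],o["grip_width"],o["joint_positions"])
E
```

```text
[ 528.05202126 -119.20829171  181.57450659] [-3.32924572 -1.09130002  2.93178679] 19.322098490088106 [-3.63504729e-01  4.34050972e-01  1.57905457e+00 -2.56987496e-04
  1.12888014e+00 -5.42105560e-01]
```

View pics/w4.png

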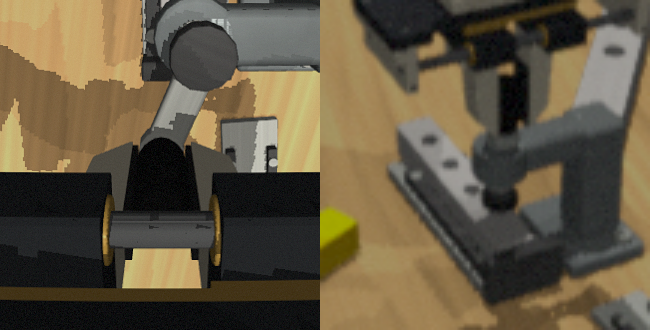

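```bash
cat > arc.py <<'E'
import sys,json
from h import *
def rows(q0,dq,n,phi0=np.radians(-159.6),r=45.):
    q=q0+dq*np.arange(n+1); p=np.c_[r*np.cos(phi0+q),r*np.sin(phi0+q),20/(2*np.pi)*q]/60
    c=np.round(p,3); return np.round(np.diff(c,axis=0),3).tolist()
if __name__=="__main__":
    q0,dq,n=float(sys.argv[1]),float(sys.argv[2]),int(sys.argv[3])
    for k in range(n): print(rows(q0+k*8*dq,dq,8))
E
python3 arc.py 0 0.1 3
```

```text
[[0.03, -0.069, 0.005], [0.036, -0.066, 0.006], [0.043, -0.061, 0.005], [0.048, -0.058, 0.005], [0.054, -0.051, 0.006], [0.059, -0.047, 0.005], [0.064, -0.04, 0.005], [0.067, -0.033, 0.005]]
[[0.07, -0.027, 0.006], [0.072, -0.02, 0.005], [0.074, -0.012, 0.005], [0.075, -0.005, 0.006], [0.075, 0.003, 0.005], [0.074, 0.01, 0.005], [0.073, 0.017, 0.006], [0.071, 0.025, 0.005]]
[[0.068, 0.032, 0.005], [0.064, 0.038, 0.005], [0.061, 0.044, 0.006], [0.055, 0.051, 0.005], [0.051, 0.055, 0.005], [0.044, 0.061, 0.006], [0.038, 0.064, 0.005], [0.032, 0.068, 0.005]]
```

>>> carry_out(
  xyz=[
    [0.03, -0.069, 0.005],
    [0.036, -0.066, 0.006],
    [0.043, -0.061, 0.005],
    [0.048, -0.058, 0.005],
  ],
  dr=[
    [0, 0, 0],
    [0, 0, 0],
    [0, 0, 0],
    [0, 0, 0],
  ],
)

```text
time: 11.05
tool_pos: [514.1, -113.8, 180.7]
tcp_rot: [3.136, 0.004, 1.749]
contact_force: [7.3, -4.9, -4.2]
grip_width: 19.1
```

>>> carry_out(
  xyz=[
    [0.054, -0.051, 0.006],
    [0.059, -0.047, 0.005],
    [0.064, -0.04, 0.005],
    [0.067, -0.033, 0.005],
  ],
  dr=[
    [0, 0, 0],
    [0, 0, 0],
    [0, 0, 0],
    [0, 0, 0],
  ],
)

```text
time: 11.55
tool_pos: [500.8, -101.7, 179.4]
tcp_rot: [3.137, 0.004, 1.749]
contact_force: [4.9, -7.5, -2.6]
grip_width: 19.2
```

```bash
cat > st.py <<'E'
from h import *; from plant import get_obs
import sys
o=get_obs(); R=Ro.from_euler('xyz',[np.pi,0,1.75]).as_matrix()
p=R.T@(o["tool_pos"]-np.array([528.05,-119.2,181.6])); f=R.T@o["contact_force"]
c=p[:2]-45*np.array([-np.cos(np.radians(159.6)),0])*0
phi0=np.radians(-159.6); ctr=-45*np.array([np.cos(phi0),np.sin(phi0)])
v=p[:2]-ctr; phi=np.arctan2(v[1],v[0]); r=np.linalg.norm(v)
er=v/r; et=np.array([-er[1],er[0]])
print("t %.2f q %.3f r %.2f z %.2f  f_tan %.1f f_rad %.1f fz %.1f"%(o["time"],(phi-phi0)%(2*np.pi),r,p[2],f[:2]@et,f[:2]@er,f[2]),p.round(2))
E
python3 st.py
```

```text
t 11.55 q 0.744 r 44.22 z 2.24  f_tan -8.9 f_rad 0.6 fz 2.6 [ 22.13 -23.72   2.24]
```

>>> carry_out(
  xyz=[
    [0.07, -0.027, 0.006],
    [0.072, -0.02, 0.005],
    [0.074, -0.012, 0.005],
    [0.075, -0.005, 0.006],
    [0.075, 0.003, 0.005],
    [0.074, 0.01, 0.005],
    [0.073, 0.017, 0.006],
    [0.071, 0.025, 0.005],
  ],
  dr=[
    [0, 0, 0],
    [0, 0, 0],
    [0, 0, 0],
    [0, 0, 0],
    [0, 0, 0],
    [0, 0, 0],
    [0, 0, 0],
    [0, 0, 0],
  ],
)

```text
time: 12.55
tool_pos: [492.8, -67.2, 176.7]
tcp_rot: [3.14, 0.003, 1.749]
contact_force: [-1.4, -8.9, 0.8]
grip_width: 19.0
```

```bash
python3 st.py; python3 arc.py 2.4 0.1 5
```

```text
t 12.55 q 1.571 r 43.89 z 4.88  f_tan -9.0 f_rad -0.2 fz -0.8 [ 57.49 -25.45   4.88]
[[0.025, 0.071, 0.006], [0.017, 0.073, 0.005], [0.01, 0.074, 0.005], [0.003, 0.075, 0.006], [-0.005, 0.075, 0.005], [-0.012, 0.074, 0.005], [-0.02, 0.072, 0.005], [-0.026, 0.07, 0.006]]
[[-0.034, 0.067, 0.005], [-0.04, 0.063, 0.005], [-0.046, 0.059, 0.006], [-0.052, 0.055, 0.005], [-0.057, 0.048, 0.005], [-0.062, 0.043, 0.006], [-0.065, 0.036, 0.005], [-0.069, 0.03, 0.005]]
[[-0.072, 0.022, 0.006], [-0.073, 0.016, 0.005], [-0.075, 0.008, 0.005], [-0.075, 0.0, 0.005], [-0.074, -0.007, 0.006], [-0.074, -0.014, 0.005], [-0.072, -0.022, 0.005], [-0.069, -0.029, 0.006]]
[[-0.066, -0.035, 0.005], [-0.062, -0.042, 0.005], [-0.058, -0.048, 0.006], [-0.052, -0.053, 0.005], [-0.047, -0.059, 0.005], [-0.041, -0.063, 0.005], [-0.035, -0.066, 0.006], [-0.027, -0.07, 0.005]]
[[-0.021, -0.072, 0.005], [-0.013, -0.074, 0.006], [-0.006, -0.075, 0.005], [0.002, -0.075, 0.005], [0.009, -0.074, 0.006], [0.017, -0.073, 0.005], [0.024, -0.071, 0.005], [0.03, -0.069, 0.006]]
```

>>> carry_out(
  xyz=[
    [0.068, 0.032, 0.005],
    [0.064, 0.038, 0.005],
    [0.061, 0.044, 0.006],
    [0.055, 0.051, 0.005],
    [0.051, 0.055, 0.005],
    [0.044, 0.061, 0.006],
    [0.038, 0.064, 0.005],
    [0.032, 0.068, 0.005],
  ],
  dr=[
    [0, 0, 0],
    [0, 0, 0],
    [0, 0, 0],
    [0, 0, 0],
    [0, 0, 0],
    [0, 0, 0],
    [0, 0, 0],
    [0, 0, 0],
  ],
)

```text
time: 13.55
tool_pos: [511.6, -37.9, 174.1]
tcp_rot: [-3.14, 0.002, 1.75]
contact_force: [-4.8, -6.7, 4.0]
grip_width: 19.0
```

```bash
python3 st.py
```

```text
t 13.55 q 2.382 r 44.27 z 7.48  f_tan -7.7 f_rad -3.0 fz -4.0 [82.9  -1.68  7.48]
```

>>> carry_out(
  xyz=[
    [0.025, 0.071, 0.006],
    [0.017, 0.073, 0.005],
    [0.01, 0.074, 0.005],
    [0.003, 0.075, 0.006],
    [-0.005, 0.075, 0.005],
    [-0.012, 0.074, 0.005],
    [-0.02, 0.072, 0.005],
    [-0.026, 0.07, 0.006],
  ],
  dr=[
    [0, 0, 0],
    [0, 0, 0],
    [0, 0, 0],
    [0, 0, 0],
    [0, 0, 0],
    [0, 0, 0],
    [0, 0, 0],
    [0, 0, 0],
  ],
)

```text
time: 14.55
tool_pos: [545.3, -30.8, 171.6]
tcp_rot: [-3.139, -0.001, 1.75]
contact_force: [-8.7, -0.5, 7.6]
grip_width: 19.3
```

```bash
python3 st.py
```

```text
t 14.55 q 3.174 r 45.06 z 10.04  f_tan -8.4 f_rad -2.3 fz -7.6 [83.87 32.76 10.04]
```

>>> carry_out(
  xyz=[
    [-0.034, 0.067, 0],
    [-0.04, 0.063, 0],
    [-0.046, 0.059, 0.003],
    [-0.052, 0.055, 0.005],
    [-0.057, 0.048, 0.005],
    [-0.062, 0.043, 0.006],
    [-0.065, 0.036, 0.005],
    [-0.069, 0.03, 0.005],
  ],
  dr=[
    [0, 0, 0],
    [0, 0, 0],
    [0, 0, 0],
    [0, 0, 0],
    [0, 0, 0],
    [0, 0, 0],
    [0, 0, 0],
    [0, 0, 0],
  ],
)

```text
time: 15.55
tool_pos: [574.0, -49.6, 169.2]
tcp_rot: [-3.14, -0.004, 1.75]
contact_force: [-3.5, 8.3, 2.5]
grip_width: 19.4
```

```bash
python3 st.py
```

```text
t 15.55 q 3.948 r 45.74 z 12.42  f_tan -8.8 f_rad 1.7 fz -2.5 [60.32 57.67 12.42]
```

>>> carry_out(
  xyz=[
    [-0.072, 0.022, 0.006],
    [-0.073, 0.016, 0.005],
    [-0.075, 0.008, 0.005],
    [-0.075, 0.0, 0.005],
    [-0.074, -0.007, 0.006],
    [-0.074, -0.014, 0.005],
  ],
  dr=[
    [0, 0, 0],
    [0, 0, 0],
    [0, 0, 0],
    [0, 0, 0],
    [0, 0, 0],
    [0, 0, 0],
  ],
)

```text
time: 16.3
tool_pos: [582.0, -75.2, 167.3]
tcp_rot: [3.139, -0.004, 1.75]
contact_force: [3.0, 8.7, -0.8]
grip_width: 19.5
```

```bash
python3 st.py
```

```text
t 16.30 q 4.542 r 46.04 z 14.26  f_tan -8.7 f_rad 2.9 fz 0.8 [33.67 60.93 14.26]
```

>>> carry_out(
  xyz=[
    [-0.072, -0.022, 0.005],
    [-0.069, -0.029, 0.006],
    [-0.066, -0.035, 0.005],
    [-0.062, -0.042, 0.005],
    [-0.058, -0.048, 0.006],
    [-0.052, -0.053, 0.005],
  ],
  dr=[
    [0, 0, 0],
    [0, 0, 0],
    [0, 0, 0],
    [0, 0, 0],
    [0, 0, 0],
    [0, 0, 0],
  ],
)

```text
time: 17.05
tool_pos: [573.8, -101.0, 165.5]
tcp_rot: [3.136, -0.001, 1.75]
contact_force: [8.8, 5.0, -5.3]
grip_width: 19.2
```

```bash
python3 st.py
```

```text
t 17.05 q 5.140 r 45.95 z 16.14  f_tan -9.1 f_rad 4.4 fz 5.3 [ 9.74 48.23 16.14]
```

```bash
sed -i 's/np.sin(phi0)\])$/np.sin(phi0)])+np.array([-0.36,0.96])/' st.py; sed -i 's/^v=/ctr=ctr;v=/' st.py; grep -n ctr st.py; python3 st.py; python3 arc.py 5.6 0.1 5
```

```text
6:phi0=np.radians(-159.6); ctr=-45*np.array([np.cos(phi0),np.sin(phi0)])+np.array([-0.36,0.96])
7:ctr=ctr;v=p[:2]-ctr; phi=np.arctan2(v[1],v[0]); r=np.linalg.norm(v)
t 17.05 q 5.149 r 45.02 z 16.14  f_tan -9.1 f_rad 4.3 fz 5.3 [ 9.74 48.23 16.14]
[[-0.021, -0.072, 0.005], [-0.013, -0.074, 0.006], [-0.006, -0.075, 0.005], [0.002, -0.075, 0.005], [0.009, -0.074, 0.006], [0.017, -0.073, 0.005], [0.024, -0.071, 0.005], [0.03, -0.069, 0.006]]
[[0.038, -0.065, 0.005], [0.043, -0.06, 0.005], [0.05, -0.057, 0.005], [0.055, -0.051, 0.006], [0.06, -0.045, 0.005], [0.064, -0.039, 0.005], [0.067, -0.032, 0.006], [0.071, -0.026, 0.005]]
[[0.073, -0.018, 0.005], [0.074, -0.011, 0.006], [0.075, -0.004, 0.005], [0.074, 0.004, 0.005], [0.075, 0.011, 0.005], [0.072, 0.019, 0.006], [0.07, 0.026, 0.005], [0.068, 0.033, 0.005]]
[[0.064, 0.039, 0.006], [0.059, 0.045, 0.005], [0.055, 0.052, 0.005], [0.049, 0.056, 0.006], [0.044, 0.061, 0.005], [0.037, 0.065, 0.005], [0.031, 0.069, 0.006], [0.023, 0.071, 0.005]]
[[0.016, 0.073, 0.005], [0.009, 0.074, 0.005], [0.002, 0.075, 0.006], [-0.006, 0.075, 0.005], [-0.014, 0.074, 0.005], [-0.021, 0.072, 0.006], [-0.028, 0.07, 0.005], [-0.034, 0.066, 0.005]]
```

>>> carry_out(
  xyz=[
    [-0.05, -0.051, 0.004],
    [-0.044, -0.055, 0.004],
    [-0.035, -0.066, 0.006],
    [-0.027, -0.07, 0.005],
  ],
  dr=[
    [0, 0, 0],
    [0, 0, 0],
    [0, 0, 0],
    [0, 0, 0],
  ],
)

```text
time: 17.55
tool_pos: [561.2, -113.1, 164.2]
tcp_rot: [3.136, -0.001, 1.75]
contact_force: [9.0, 4.0, -5.5]
grip_width: 19.3
```

```bash
python3 st.py
```

```text
t 17.55 q 5.540 r 45.09 z 17.37  f_tan -9.7 f_rad 1.4 fz 5.5 [ 0.06 33.66 17.37]
```

>>> carry_out(
  xyz=[
    [-0.021, -0.072, 0.005],
    [-0.013, -0.074, 0.006],
    [-0.006, -0.075, 0.005],
    [0.002, -0.075, 0.005],
  ],
  dr=[
    [0, 0, 0],
    [0, 0, 0],
    [0, 0, 0],
    [0, 0, 0],
  ],
)

```text
time: 18.05
tool_pos: [544.9, -119.4, 163.1]
tcp_rot: [3.134, 0.001, 1.749]
contact_force: [12.0, 1.9, -7.4]
grip_width: 18.9
```

```bash
python3 st.py
```

```text
t 18.05 q 5.928 r 45.06 z 18.48  f_tan -12.1 f_rad 0.2 fz 7.4 [-3.24 16.59 18.48]
```

>>> carry_out(
  xyz=[
    [0.009, -0.074, 0.012],
    [0.017, -0.073, 0.01],
    [0, 0, 0],
  ],
  dr=[
    [0, 0, 0],
    [0, 0, 0],
    [0, 0, 0],
  ],
)

```text
time: 18.42
tool_pos: [536.3, -120.1, 162.5]
tcp_rot: [3.133, 0.003, 1.749]
contact_force: [10.4, -1.2, -5.2]
grip_width: 19.6
```

```bash
python3 st.py
```

```text
t 18.43 q 6.122 r 45.06 z 19.11  f_tan -10.5 f_rad 1.1 fz 5.2 [-2.39  7.93 19.11]
```

>>> carry_out(
  xyz=[
    [0.024, -0.071, 0.005],
    [0.03, -0.069, 0.006],
  ],
  dr=[
    [0, 0, 0],
    [0, 0, 0],
  ],
)

```text
time: 18.68
tool_pos: [528.2, -119.2, 162.0]
tcp_rot: [3.132, 0.005, 1.749]
contact_force: [13.3, -4.0, -5.3]
grip_width: 19.4
```

```bash
python3 st.py
```

```text
t 18.68 q 0.020 r 45.01 z 19.64  f_tan -13.8 f_rad 1.3 fz 5.3 [-0.04  0.11 19.64]
```

The moving force is 13.8 N against about 8.9 N running free, so +4.9 N, or roughly 70 N at the pad. The angle past contact gives about 75 N. I relax the push and release.

>>> carry_out(
  xyz=[
    [0, 0, 0],
    [-0.006, 0.02, 0],
    [0, 0, 0],
  ],
  dr=[
    [0, 0, 0],
    [0, 0, 0],
    [0, 0, 0],
  ],
)

```text
time: 19.05
tool_pos: [527.9, -119.2, 161.9]
tcp_rot: [3.136, 0.003, 1.749]
contact_force: [7.1, -2.9, -2.5]
grip_width: 19.5
```

```bash
python3 st.py
```

```text
t 19.05 q 0.027 r 44.99 z 19.74  f_tan -7.5 f_rad 1.4 fz 2.5 [ 0.08 -0.15 19.74]
```

>>> carry_out(
  xyz=[
    [-0.008, 0.024, 0],
    [0, 0, 0],
  ],
  dr=[
    [0, 0, 0],
    [0, 0, 0],
  ],
)

```text
time: 19.3
tool_pos: [528.0, -119.1, 161.8]
tcp_rot: [3.139, 0.002, 1.749]
contact_force: [3.0, -5.1, 1.6]
grip_width: 19.3
```

```bash
python3 st.py
```

```text
t 19.30 q 0.024 r 44.94 z 19.81  f_tan -3.9 f_rad 4.4 fz -1.6 [ 8.000e-02 -1.000e-02  1.981e+01]
```

Small residual force, and the crank hasn't moved. I open slightly and lift straight up.

>>> carry_out(
  xyz=[
    [0, 0, 0],
    [0, 0, 0],
    [0, 0, 0],
    [0, 0, 0],
  ],
  dr=[
    [0, 0, 0],
    [0, 0, 0],
    [0, 0, 0],
    [0, 0, 0],
  ],
  gripper=-0.2,
)

```text
time: 19.8
tool_pos: [526.7, -118.2, 161.2]
tcp_rot: [-3.141, -0.001, 1.75]
contact_force: [-0.1, -0.5, 0.0]
grip_width: 36.6
```

>>> carry_out(
  xyz=[
    [0, 0, -0.3],
    [0, 0, -0.5],
    [0, 0, -0.8],
    [0, 0, -0.8],
    [0, 0, 0],
    [0, 0, 0],
  ],
  dr=[
    [0, 0, 0],
    [0, 0, 0],
    [0, 0, 0],
    [0, 0, 0],
    [0, 0, 0],
    [0, 0, 0],
  ],
)

```text
time: 20.55
tool_pos: [526.5, -118.3, 304.5]
tcp_rot: [-3.141, -0.001, 1.75]
contact_force: [0.4, -0.5, -0.4]
grip_width: 36.7
```

```bash
python3 - <<'E'
from h import *; from plant import get_obs,capture
c=capture("wrist");cv2.imwrite("pics/w5.png",c["image"]);d=capture("side");s=capture("scene")
cv2.imwrite("pics/c5.png",np.hstack([cv2.resize(s["image"][195:305,255:365],(390,390),interpolation=2),cv2.resize(d["image"][195:305,255:365],(390,390),interpolation=2)]))
pickle.dump([c,d,s],open("end.pkl","wb"))
o=get_obs(); print(o["time"],o["tool_pos"],o["contact_force"],o["grip_width"])
E
```

```text
20.7 [ 526.34379005 -118.23554642  303.76323893] [-0.36576989  0.38163197 -0.63460733] 36.67214993819385
```

View pics/c5.png

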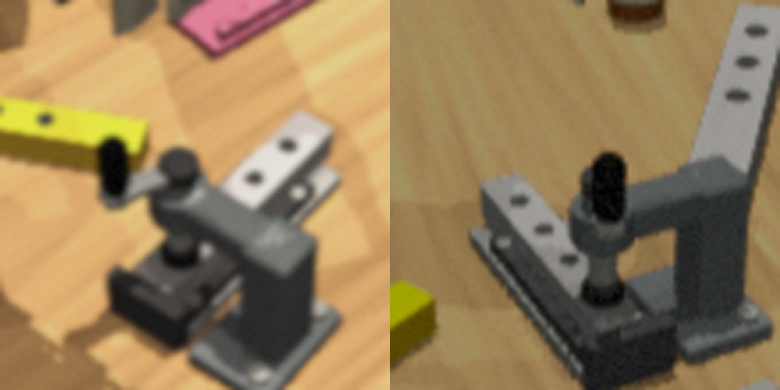

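View pics/w5.png

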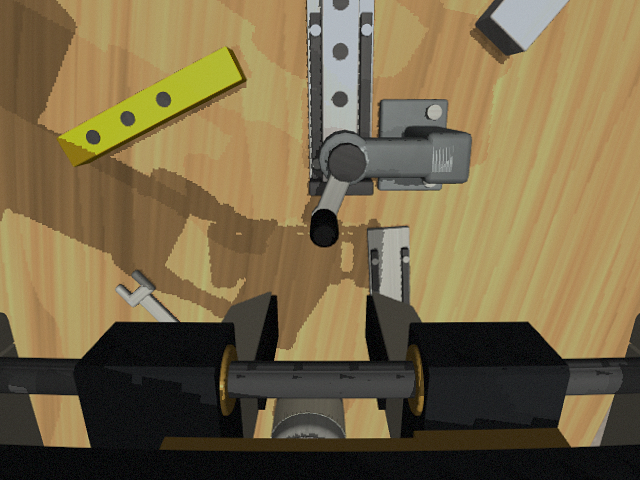

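```bash
python3 - <<'E'
from h import *
c,d,s=pickle.load(open("end.pkl","rb")); k=390/110
f=lambda x,y:(x/k+255-.4,y/k+195-.4)
for p in((298,112),(331,132),(289,145),(255,178)): print('S',onz(s,f(*p),42))
for p in((519-390,200),(543-390,230),(570-390,260)): print('D',onz(d,f(*p),42))
E
```

```text
S [491.3822105   79.36246537  42.        ]
S [521.97348957  83.11159912  42.        ]
S [510.97886152  51.5536206   42.        ]
S [518.04569623  11.71295304  42.        ]
D [511.14953764  51.90538947  42.        ]
D [517.9439307   11.11924429  42.        ]
D [526.27222272 -28.02951923  42.        ]
```

```bash
python3 - <<'E'
from plant import close_job
print(close_job())
E
```

```text
the job is handed in; nothing more can be done
None
```

I pushed the rail home against the stop, snugged the clamp on it, released the crank and handed the job in at about 20.7 s. `close_job()` gives no verdict, so the result rests on my own checks below.

- **Rail:** I pushed it about 36 mm, slowing to about 7 to 10 mm/s at the stop, and the push force peaked at about 28 N. Afterwards the outer end measured about 159 mm from the screw axis, against 160 when home. That check is only good to 2 to 3 mm; the hard stop felt in the push agrees with it.
- **Clamp:** I turned the crank about 6.3 rad clockwise and felt contact near 5.35 rad. The push while turning rose from about 8.9 N to 13.8 N. That is +4.9 N, or roughly 70 N at the pad, and the angle past contact gives about 75 N.
- **Release:** I eased off the push before opening the gripper, then lifted straight up; the last readings showed no contact. The crank did not turn while I eased off, but I did not measure its angle after the release.
- **Can, bottle and wrench:** I did not touch them, and did not measure their positions at the end.

Two small disagreements: my first circle for the crank was about 1 mm off-centre, which I corrected mid-turn. The vertical force on the grip wandered by up to 8 N.

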